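# Fill the counter display tray with sealed goods

## Robot

A 6-joint arm with a two-finger parallel gripper is mounted at the origin on the work surface. World frame = base frame: x ahead of the robot, y to its left, z up, the work surface at z = 0. Lengths are in m, angles in rad, forces in N, time in s.
With the tool pointing down it reaches from about 0.3 to 0.775 m from the base axis. Payload 14.6 kg.
Tool frame: the origin (TCP) lies midway between the tips of the shut fingers; the grasp point (between the pads) lies 19 mm behind it; x points along the fingers, y is the direction in which the jaws open and shut, and the axes are right-handed (so a half turn about x gives the same grasp; the last joint's range is limited). The gripper opens to 85 mm and grips with 20 to 120 N. Pads are 22 mm wide; open, the fingers measure 114 mm over their backs; the gripper's body (76 mm by 85 mm) begins 54 mm behind the grasp point. The pads swing forward as they close: fully open they stand 13 mm farther back than shut.
Start: joints at [-1.283, 0.3, 1.521, -0, 1.321, -0.067], TCP at [0.191, -0.516, 0.231] pointing down, gripper open.
Joint ranges: [-3.03, 3.03], [-0.79, 2.21], [0.23, 2.52], [-1.04, 4.18], [0, 3.07], [-2.55, 2.55]. Speed limits (rad/s): [2.22, 2.22, 2.57, 3.14, 3.14, 3.14].

## Interface

Orientations are given as a 3x3 rotation matrix whose columns are the frame's x, y, z axes.
In Python, from cell import arm gives the robot as it stands. The module is installed in compiled form; this text tells all that it offers.
- The arm moves only by the shell command python3 -m pendant 'ROWS' [OPENING]. ROWS is JSON, a list of rows, each a list of 6 numbers: the shift along the tool's x, y, z in cm, then the turn, a rotation vector about the tool's x, y, z in rad. In form: [[tx, ty, tz, wx, wy, wz], ...]. A call has 1 to 8 rows; each row shifts and turns the commanded pose from where the row before left it, along the tool's axes as they then stand; what a row does not reach is not made up. A row lasts 1/12 s, in which the tool goes at most 41.7 mm and 7.16 degrees, less where a joint would pass 70% of its speed; a pose out of reach is approached as far as the arm can. A call is refused whole if a number of a shift passes 4.17 or a number of a turn 0.125, either way. A call with a gripper value outside its range is refused whole. OPENING is the closure, from 0 (fully open) to 1 (shut), set as the call begins (- or left out, the last holds). The fingers move at their own pace and stop on an object; the grip force is fixed at half the most. Time passes only in rows, so rows that do not move let the fingers close. It gives the time, the measured TCP pose, the force and the opening at its end, in the units of the state.
- arm.observe(): the state, without advancing time (a new reading comes with each control period).
- arm.read_camera(name): name is "scene" or "top" or "wrist"; returns a dict with "pixels" (420x560x3 uint8, red, green, blue), "fovy" (degrees; the focal length in pixels is half the picture's height over the tangent of half this angle, whatever the lens; pixels are square), "cx", "cy" (the principal point, pixels), "T" (4x4, takes a point from camera to world coordinates). Camera axes: x right, y up, looking along -z (the intrinsics and any distortion apply to the point x, -y, -z); pixel columns grow to the right and rows downward; lengths in m; the calibration is good to about 2 mm. A picture is of the moment at which its call begins. There is no depth.
- arm.close_job(): hands the job in, once; it reports no verdict.
The state is a dict: "time_s": time; "joints": joint angles; "dq": joint speeds; "joint_torque": joint torques, N m; "tool_pos": TCP position; "ee_rot": TCP orientation; "ft_force": force on the tool from outside, world axes, zero at the start; "wrist_torque": the same for the moment, N m; "gripper_width": opening from 0.0 (shut) to 1.0 (fully open).
Only numpy, scipy, OpenCV 4.12 (cv2) and the standard library are available. Lean on these libraries where they do the work, as an engineer would, in place of code of your own. Each camera call takes 0.05 s, during which the arm holds its last target.

## Task

Fill the wooden display tray on the shop counter: stand each of the four closed goods (the wide jar, the small jar, the carton and the square tin) upright in the nest whose recess has its shape and size, seated flat on the recess floor, and let go. Leave the opened jar without a lid and the opened, empty carton standing where they are.

Things in the scene. Friction and masses are not known exactly. Their poses are not given: they have to be found in the camera images.
- wide_jar_center (a point): The wide closed jar: amber glass with a paper band and a flat aluminium lid, a plain cylinder 58 mm in diameter and 56 mm tall, standing loose on the counter. This point is its centre, 28 mm above its base; z up along its axis.
- small_jar_center (a point): The small closed jar: the same make, a cylinder 40 mm in diameter and 56 mm tall, amber glass with a paper band and a flat aluminium lid. This point is its centre, 28 mm above its base; z up along its axis.
- carton_center (a point): The closed carton: brown cardboard with a white strip along the middle, 56 mm (its x) by 34 mm (its y), 64 mm tall, stiff. This point is its centre, 32 mm above its base; z up.
- tin_center (a point): The closed square tin: bright metal with a paper band and a flat lid, 46 x 46 mm (x and y along its sides), 56 mm tall. This point is its centre, 28 mm above its base; z up.
- open_jar_center (a point): The opened jar, not to be moved: amber glass like the wide jar, 58 mm in diameter, but without a lid, hollow and empty, its neck 50 mm high. This point is on its axis, 25 mm above its base.
- open_carton_center (a point): The opened carton, not to be moved: brown cardboard, 56 mm (its x) by 34 mm (its y), 60 mm tall, hollow and empty, with two flaps spread outward at the top (to about 70 mm high, 60 mm across its y). This point is 30 mm above its base.
- nest_wide: Fixed light-wood nest, 88 x 88 x 11 mm, one of four (corners vary, 90 mm pitch) in a fixed wooden tray 194 mm square, 6 mm floor, its rim level with the nests at 17 mm above the counter. Centred recess, grey floor, 8 mm deep: round, 74 mm in diameter, for the wide jar. Origin: centre of its underside, 6 mm above the counter; recess floor 3 mm and rim 11 mm above the origin; z up, x and y along its sides.
- nest_small: Fixed light-wood nest, 88 x 88 x 11 mm, one of four (corners vary, 90 mm pitch) in a fixed wooden tray 194 mm square, 6 mm floor, its rim level with the nests at 17 mm above the counter. Centred recess, grey floor, 8 mm deep: round, 56 mm in diameter, for the small jar. Origin: centre of its underside, 6 mm above the counter; recess floor 3 mm and rim 11 mm above the origin; z up, x and y along its sides.
- nest_carton: Fixed light-wood nest, 88 x 88 x 11 mm, one of four (corners vary, 90 mm pitch) in a fixed wooden tray 194 mm square, 6 mm floor, its rim level with the nests at 17 mm above the counter. Centred recess, grey floor, 8 mm deep: oblong, 72 mm along its x by 50 mm along its y, for the carton. Origin: centre of its underside, 6 mm above the counter; recess floor 3 mm and rim 11 mm above the origin; z up, x and y along its sides.
- nest_tin: Fixed light-wood nest, 88 x 88 x 11 mm, one of four (corners vary, 90 mm pitch) in a fixed wooden tray 194 mm square, 6 mm floor, its rim level with the nests at 17 mm above the counter. Centred recess, grey floor, 8 mm deep: square, 62 x 62 mm, for the square tin. Origin: centre of its underside, 6 mm above the counter; recess floor 3 mm and rim 11 mm above the origin; z up, x and y along its sides.
Not all that is in view belongs to the job. What is shaped like the part that bears small_jar_center but yellow is not meant.

How it is judged:
By the outcome, as a careful person would: the job done as asked, in the order asked, and still so for the second after the job is handed in, with the robot touching nothing.
It also fails if it takes over 93 s, if anything falls off the work surface, if the arm or the gripper's body presses on something with over 40 N, if the wrist force passes 120 N, or if a joint passes its speed limit or range.

## Working session

There is one attempt and no reset: what is moved stays moved. The work goes in short steps, Python scripts to look and compute and a shell command to move; the robot and the scene stay as the last step left them, time stands still between calls to the robot, and variables do not carry over. Pictures are saved under pics/ and viewed, and the job is handed in when it is done.

```bash
mkdir -p pics; python3 - <<'E'
from cell import arm
import cv2
s=arm.observe(); print({k:(s[k] if not hasattr(s[k],'round') else s[k].round(3) if hasattr(s[k],'shape') else s[k]) for k in s})
for n in ("scene","top","wrist"):
    c=arm.read_camera(n); cv2.imwrite(f"pics/{n}0.png",c["pixels"][...,::-1]); print(n,{k:c[k] for k in c if k!="pixels"})
E
```

```text
{'time_s': 0.0, 'joints': array([-1.283,  0.3  ,  1.522,  0.   ,  1.321, -0.067]), 'dq': array([-0.001,  0.   ,  0.001,  0.   ,  0.   ,  0.001]), 'joint_torque': array([ 2.0000e-03, -5.4350e+01, -3.6179e+01, -0.0000e+00,  4.0000e-03,
        0.0000e+00]), 'tool_pos': array([ 0.191, -0.516,  0.231]), 'ee_rot': array([[-0.   ,  0.347, -0.938],
       [ 0.001, -0.938, -0.347],
       [-1.   , -0.001, -0.   ]]), 'ft_force': array([ 0.796, -0.747, -0.834]), 'wrist_torque': array([-0.039, -0.016,  0.013]), 'gripper_width': 1.0009429729833774}
scene {'fovy': 56.452742942154806, 'cx': 285.14441206245, 'cy': 210.2845579750983, 'T': array([[-0.29382238, -0.63954294,  0.7103895 ,  1.19469982],
       [ 0.95585219, -0.19959861,  0.21565477,  0.23294607],
       [ 0.00387227,  0.74239156,  0.66995506,  0.7393576 ],
       [ 0.        ,  0.        ,  0.        ,  1.        ]])}
top {'fovy': 44.59647808661105, 'cx': 271.418615082639, 'cy': 212.61545569037105, 'T': array([[ 0.01270686,  0.99882543, -0.04675788,  0.44689633],
       [-0.99989013,  0.01233562, -0.00821975,  0.00674871],
       [-0.00763331,  0.04685719,  0.99887243,  1.33265313],
       [ 0.        ,  0.        ,  0.        ,  1.        ]])}
wrist {'fovy': 66.87722681628306, 'cx': 284.0872806179481, 'cy': 207.57649119005305, 'T': array([[ 3.48558766e-01,  8.93921258e-01,  2.81800589e-01,
         2.61752490e-01],
       [-9.37286788e-01,  3.32596799e-01,  1.04272945e-01,
        -4.89167004e-01],
       [-5.14171597e-04, -3.00473218e-01,  9.53790114e-01,
         3.74334678e-01],
       [ 0.00000000e+00,  0.00000000e+00,  0.00000000e+00,
         1.00000000e+00]])}
```

View pics/top0.png

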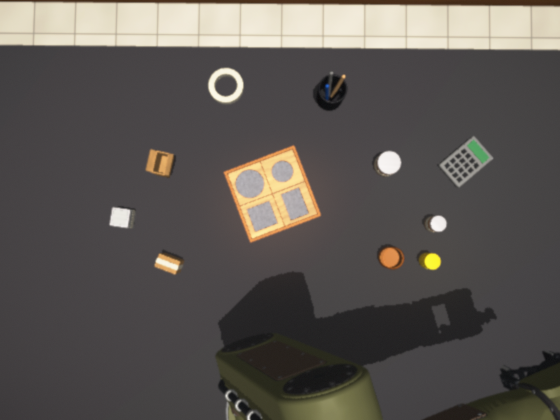

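View pics/scene0.png

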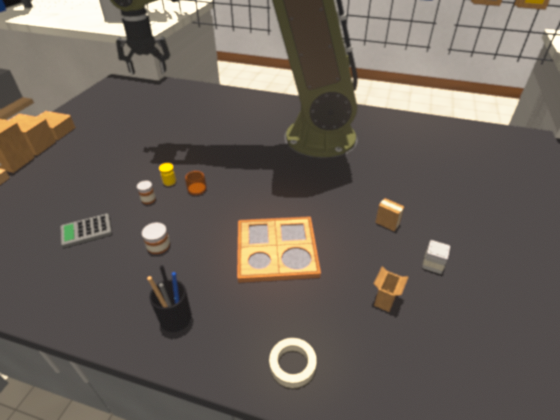

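View pics/wrist0.png

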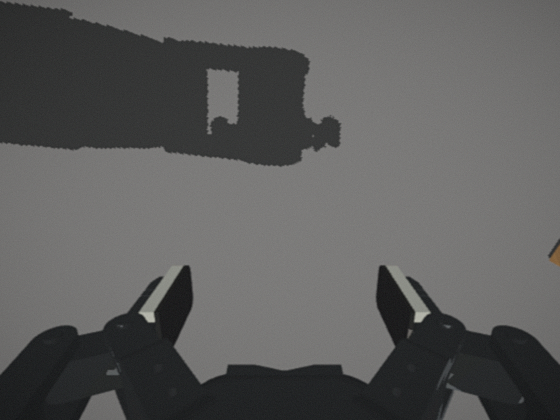

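Top view candidates: wide jar (388,162, white lid); small jar (437,223, white lid); yellow decoy (431,261); open jar (391,257, orange interior); closed carton (168,263, white strip); open carton (160,162, dark hollow); tin (122,217). Nests: round wide (250,183), round small (282,171), oblong (295,205), square (262,216). Next come close crops and measurements.

```bash
cat > h.py <<'E'
import numpy as np, cv2
from cell import arm
def cam(n):
    c=arm.read_camera(n); c["f"]=c["pixels"].shape[0]/2/np.tan(np.radians(c["fovy"])/2); return c
def ray(c,uv,z):
    d=c["T"][:3,:3]@np.array([(uv[0]-c["cx"])/c["f"],-(uv[1]-c["cy"])/c["f"],-1]); o=c["T"][:3,3]
    return o+d*(z-o[2])/d[2]
def proj(c,p):
    q=c["T"][:3,:3].T@(np.array(p)-c["T"][:3,3]); return np.array([c["cx"]-c["f"]*q[0]/q[2],c["cy"]+c["f"]*q[1]/q[2]])
def mask(c,x,y,r,lo,hi):
    hsv=cv2.cvtColor(c["pixels"],cv2.COLOR_RGB2HSV); m=cv2.inRange(hsv,np.array(lo),np.array(hi))
    k=np.zeros_like(m); k[max(0,y-r):y+r,max(0,x-r):x+r]=255; return m&k
def biggest(m):
    cs,_=cv2.findContours(m,cv2.RETR_EXTERNAL,cv2.CHAIN_APPROX_NONE); return max(cs,key=cv2.contourArea)
def onplane(c,cnt,z):
    return np.array([ray(c,p,z)[:2] for p in cnt.reshape(-1,2)],np.float32)
E
python3 - <<'E'
from h import *
c=cam("top"); im=c["pixels"]
def crop(x0,y0,x1,y1,k): return cv2.resize(im[y0:y1,x0:x1],None,fx=k,fy=k,interpolation=cv2.INTER_CUBIC)
a=crop(360,140,460,280,4); b=crop(100,140,200,280,4)
cv2.imwrite("pics/crop1.png",np.hstack([a,b])[...,::-1])
cv2.imwrite("pics/crop2.png",crop(217,140,327,250,5)[...,::-1])
E
```

```text
(no output)
```

View pics/crop1.png

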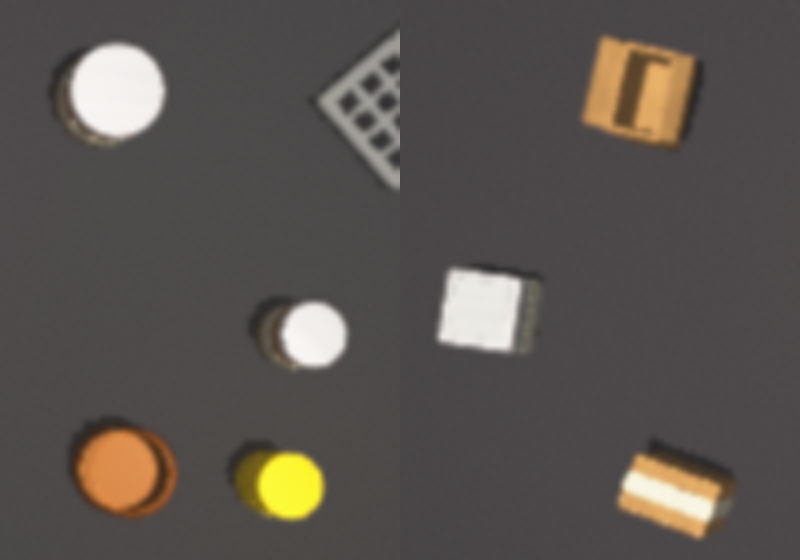

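View pics/crop2.png

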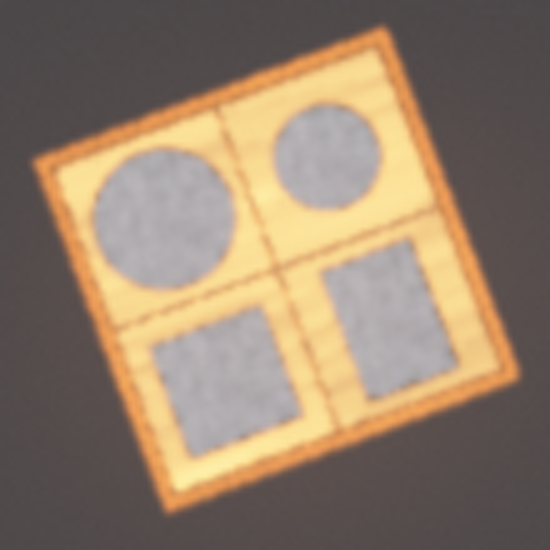

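The crops confirm the choices. The white lids are the wide jar (388,162) and the small jar (438,223). The orange hollow jar and the yellow one are left alone. The carton with the strip is at (168,263), the tin at (120,217). Nest clockwise from top left: wide, small, carton, tin.

```bash
cat > meas.py <<'E'
from h import *
def run():
    R={}
    t=cam("top"); s=cam("scene")
    white=((0,0,150),(180,70,255))
    for n,x,y,z in(("wide",388,162,.056),("small",438,223,.056),("yellow",431,261,.056),("tin",120,217,.056)):
        m=mask(t,x,y,22,*(((22,150,150),(35,255,255)) if n=="yellow" else white))
        w=onplane(t,biggest(m),z)
        if n=="tin":
            r=cv2.minAreaRect(w*1000); print(n,r); R[n]=r
        else:
            (cx,cy),rad=cv2.minEnclosingCircle(w*1000); print(n,round(cx,1),round(cy,1),"d",round(2*rad,1), "mean",(w.mean(0)*1000).round(1)); R[n]=(cx,cy)
    for n,x,y,z,lo,hi in(("cartonstrip",168,263,.064,(0,0,150),(40,110,255)),("carton",168,263,.064,(5,40,120),(40,255,255))):
        r=cv2.minAreaRect(onplane(t,biggest(mask(t,x,y,22,lo,hi)),z)*1000); print(n,r)
    for n,x,y,lo,hi in(("opencarton",160,162,(5,60,90),(40,255,255)),("openjar",391,257,(0,60,60),(20,255,255))):
        r=cv2.minAreaRect(onplane(t,biggest(mask(t,x,y,24,lo,hi)),.05)*1000); print(n,r)
    tr=biggest(mask(t,272,194,62,(5,60,90),(40,255,255))); r=cv2.minAreaRect(onplane(t,tr,.017)*1000); print("tray",r)
    for n,x,y in(("nwide",250,183),("nsmall",282,171),("ncarton",295,205),("ntin",262,216)):
        m=mask(t,x,y,19,(0,0,80),(180,55,255)); w=onplane(t,biggest(m),.009)*1000
        print(n,cv2.minAreaRect(w),cv2.minEnclosingCircle(w))
    return t,s
if __name__=="__main__": run()
E
python3 meas.py
```

```text
wide 636.3 -275.5 d 59.1 mean [ 636.9 -275.4]
small 484.8 -397.6 d 40.7 mean [ 485.4 -397.4]
yellow 391.1 -382.0 d 41.8 mean [ 391.4 -381.6]
tin ((490.26055908203125, 397.08563232421875), (47.06814956665039, 46.69606018066406), 81.98281860351562)
cartonstrip ((377.0731506347656, 274.59161376953125), (58.772369384765625, 16.638086318969727), 71.46942138671875)
carton ((376.7689208984375, 273.71148681640625), (60.404457092285156, 37.23246383666992), 69.85894775390625)
opencarton ((630.0665283203125, 302.5925598144531), (64.5483169555664, 62.74113845825195), 77.3619613647461)
openjar ((398.6407165527344, -282.2144775390625), (57.16735076904297, 64.84048461914062), 0.7356367707252502)
tray ((558.1181640625, 17.119918823242188), (201.12928771972656, 201.1028594970703), 21.433595657348633)
nwide ((583.8569946289062, 75.4992446899414), (70.01417541503906, 69.80406951904297), 45.723480224609375) ((584.08447265625, 75.80509948730469), 35.89081573486328)
nsmall ((617.4205322265625, -8.461898803710938), (51.579139709472656, 51.55181884765625), 45.57060623168945) ((617.4159545898438, -8.133208274841309), 26.8107967376709)
ncarton ((533.4873657226562, -41.57810592651367), (70.11225891113281, 48.27543640136719), 21.479154586791992) ((533.7975463867188, -42.190826416015625), 40.64400863647461)
ntin ((500.32635498046875, 42.41561508178711), (60.074283599853516, 60.34477996826172), 21.855640411376953) ((499.620849609375, 42.608604431152344), 40.00083923339844)
```

```bash
python3 - <<'E'
from h import *
s=cam("scene"); im=s["pixels"].copy()
P={"wide":(.6365,-.2755,.056),"small":(.485,-.3975,.056),"carton":(.377,.274,.064),"tin":(.490,.397,.056),"nw":(.584,.0755,.009),"ns":(.617,-.0083,.009),"nc":(.5333,-.0415,.009),"nt":(.5002,.0424,.009)}
im=cv2.resize(im,(800,600),interpolation=cv2.INTER_CUBIC); k=800/560
for n,p in P.items():
    u=proj(s,p); print(n,u.round(1)); cv2.drawMarker(im,tuple(int(v*k) for v in u),(255,0,255),cv2.MARKER_CROSS,14,1)
cv2.imwrite("pics/ov.png",im[150:540,100:700][...,::-1])
E
```

```text
wide [153.4 230.1]
small [143.8 184.5]
carton [390.9 205.2]
tin [438.2 248.2]
nw [295.8 259.4]
ns [259.  261.5]
nc [257.9 235. ]
nt [292.4 233.2]
```

View pics/ov.png

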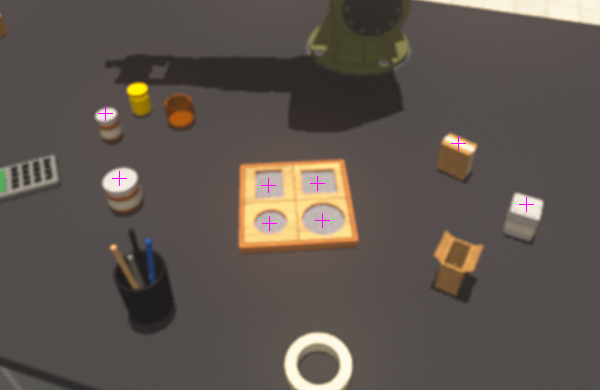

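The second view agrees to within a few millimetres; crosses sit on the lids and nests. Now go to the wide jar.

```bash
cat > go.py <<'E'
import sys; from h import *
# usage: go.py x y z a_deg (mm) -> shift in cm in tool axes now (before turning), and after turning; total turn
x,y,z,a=map(float,sys.argv[1:5]); s=arm.observe(); R=np.array(s["ee_rot"]); p=np.array(s["tool_pos"])
d=np.array([x,y,z])/10-p*100
a0=np.degrees(np.arctan2(R[1,1],R[0,1])); da=(a-a0+180)%360-180; ar=np.radians(a)
R2=np.array([[0,np.cos(ar),np.sin(ar)],[0,np.sin(ar),-np.cos(ar)],[-1,0,0]])
print("t",round(s["time_s"],2),"p",(p*1000).round(1),"a",a0.round(2),"w",round(s["gripper_width"],3),"F",np.round(s["ft_force"],1))
print("before turn cm",(R.T@d).round(2),"after turn cm",(R2.T@d).round(2),"wx",round(-np.radians(da),3))
E
python3 go.py 636.5 -275.5 130 -68.5; python3 -c "
from h import *
s=arm.observe();print(np.array(s['ee_rot']).round(4))"
```

```text
t 0.35 p [ 191.  -515.7  231.1] a -69.67 w 1.001 F [-0.1 -0.8 -0.1]
before turn cm [ 10.12  -7.04 -50.12] after turn cm [ 10.11  -6.02 -50.25] wx -0.02
[[-1.000e-04  3.474e-01 -9.377e-01]
 [ 3.000e-04 -9.377e-01 -3.474e-01]
 [-1.000e+00 -3.000e-04 -0.000e+00]]
```

```bash
python3 -m pendant '[[0,0,0,-0.02,0,0],[0.7,-0.4,-3.5,0,0,0],[0.7,-0.4,-3.5,0,0,0],[0.7,-0.4,-3.5,0,0,0],[0.7,-0.4,-3.5,0,0,0],[0.7,-0.4,-3.5,0,0,0],[0.7,-0.4,-3.5,0,0,0],[0.7,-0.4,-3.5,0,0,0]]' 0; python3 go.py 636.5 -275.5 130 -68.5
```

```text
time_s: 1.02
tool_pos: [0.4102, -0.3989, 0.182]
ee_rot: [[0.0, 0.367, -0.93], [-0.0, -0.93, -0.367], [-1.0, 0.0, -0.0]]
ft_force: [-0.3, -0.1, 0.3]
gripper_width: 1.003
t 1.02 p [ 410.2 -398.9  182. ] a -68.47 w 1.003 F [-0.3 -0.1  0.3]
before turn cm [  5.21  -3.18 -25.58] after turn cm [  5.2   -3.19 -25.58] wx 0.001
```

```bash
python3 -m pendant '[[0.7,-0.45,-3.6,0,0,0],[0.7,-0.45,-3.6,0,0,0],[0.7,-0.45,-3.6,0,0,0],[0.7,-0.45,-3.6,0,0,0],[0.7,-0.45,-3.6,0,0,0],[0.7,-0.45,-3.6,0,0,0],[0.5,-0.4,-3.6,0,0,0],[0,0,0,0,0,0]]' 0; python3 go.py 636.5 -275.5 130 -68.5; python3 - <<'E'
from h import *
c=cam("wrist"); im=c["pixels"].copy()
for z in (0.056,):
    u=proj(c,(.6365,-.2755,z)); print(u); cv2.drawMarker(im,tuple(int(v) for v in u),(255,0,255),cv2.MARKER_CROSS,14,1)
cv2.imwrite("pics/w1.png",im[...,::-1])
E
```

```text
time_s: 1.68
tool_pos: [0.6356, -0.2747, 0.133]
ee_rot: [[-0.001, 0.371, -0.929], [0.002, -0.929, -0.371], [-1.0, -0.002, 0.0]]
ft_force: [-0.4, -0.1, -0.2]
gripper_width: 0.993
t 1.68 p [ 635.6 -274.7  133. ] a -68.21 w 0.993 F [-0.4 -0.1 -0.2]
before turn cm [ 0.3   0.11 -0.06] after turn cm [ 0.3   0.11 -0.06] wx 0.005
[285.97512552 214.64823169]
```

View pics/w1.png

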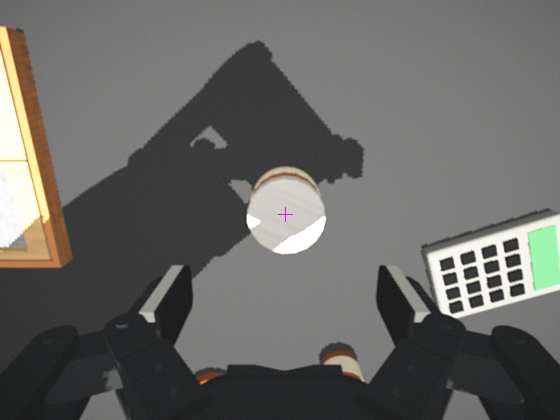

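```bash
python3 -m pendant '[[3,0.1,-0.05,0.003,0,0],[3.2,0,0,0,0,0],[3.2,0,0,0,0,0],[2.7,0,0,0,0,0],[0,0,0,0,0,0]]' 0; python3 -m pendant '[[0,0,0,0,0,0],[0,0,0,0,0,0],[0,0,0,0,0,0],[0,0,0,0,0,0],[0,0,0,0,0,0],[0,0,0,0,0,0]]' 1;
```

```text
time_s: 2.15
tool_pos: [0.6294, -0.2791, 0.0084]
ee_rot: [[-0.008, 0.363, -0.932], [0.004, -0.932, -0.363], [-1.0, -0.007, 0.006]]
ft_force: [-0.9, 0.6, -1.1]
gripper_width: 1.003
time_s: 2.65
tool_pos: [0.6339, -0.2804, 0.0175]
ee_rot: [[0.004, 0.363, -0.932], [-0.002, -0.932, -0.363], [-1.0, 0.003, -0.003]]
ft_force: [-1.2, -0.5, 9.2]
gripper_width: 0.661
```

```bash
python3 -m pendant '[[0,0,0,0,0,0],[0,0,0,0,0,0],[0,0,0,0,0,0]]'; python3 go.py 636.5 -275.5 13 -68.5;python3 - <<'E'
from h import *
c=cam("wrist"); im=c["pixels"].copy()
cv2.imwrite("pics/w2.png",im[...,::-1])
E
```

```text
time_s: 2.9
tool_pos: [0.6339, -0.2804, 0.0175]
ee_rot: [[0.004, 0.363, -0.932], [-0.002, -0.932, -0.363], [-1.0, 0.003, -0.003]]
ft_force: [-1.2, -0.1, 7.7]
gripper_width: 0.662
t 2.9 p [ 633.9 -280.4   17.5] a -68.7 w 0.662 F [-1.2 -0.1  7.7]
before turn cm [ 0.45 -0.37 -0.42] after turn cm [ 0.45 -0.36 -0.42] wx -0.003
```

View pics/w2.png

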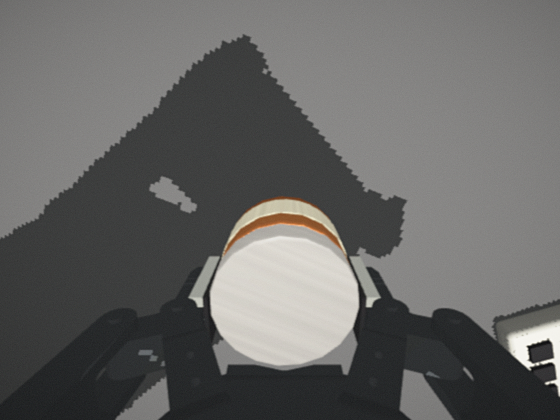

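```bash
cat > lid.py <<'E'
import sys; from h import *
# lid centre by white mask on plane z(mm), relative to TCP in tool axes
z=float(sys.argv[1])/1000; x,y,r=map(int,sys.argv[2:5]); c=cam("wrist"); s=arm.observe()
m=mask(c,x,y,r,(0,0,120),(180,60,255)); k=biggest(m)
w=onplane(c,k,z); cc,rad=cv2.minEnclosingCircle(w*1000); rr=cv2.minAreaRect(w*1000)
R=np.array(s["ee_rot"]); p=np.array(s["tool_pos"])
print("circ",np.round(cc,1),"d",round(2*rad,1),"rect",np.round(rr[0],1),np.round(rr[1],1),round(rr[2],1),"rel tool y,z mm",(R.T@(np.array([cc[0],cc[1],p[2]*1000])-p*1000))[1:].round(1),"rect rel",(R.T@(np.array([rr[0][0],rr[0][1],p[2]*1000])-p*1000))[1:].round(1))
E
python3 lid.py 56 285 300 75
```

```text
circ [ 632.2 -280.9] d 75.6 rect [ 636.9 -279.2] [65.3 57.3] 21.2 rel tool y,z mm [-0.2  1.7] rect rel [-0.1 -3.2]
```

```bash
python3 -m pendant '[[-2.5,0,0,0,0,0],[-3,0,0,0,0,0],[-1,-3,0,0,0,0],[0,-3.5,0,0,0,0],[0,-3.5,0,0,0,0],[0,-3.5,0,0,0,0],[0,-3.5,0,0,0,0],[0,-3.5,0,0,0,0]]'; python3 go.py 580.3 74 80 -68.5
```

```text
time_s: 3.67
tool_pos: [0.5578, -0.0874, 0.0807]
ee_rot: [[0.002, 0.363, -0.932], [-0.001, -0.932, -0.363], [-1.0, 0.001, -0.002]]
ft_force: [2.2, 0.5, -2.1]
gripper_width: 0.665
t 3.67 p [557.8 -87.4  80.7] a -68.7 w 0.665 F [ 2.2  0.5 -2.1]
before turn cm [  0.07 -14.22  -7.96] after turn cm [  0.07 -14.2   -8.01] wx -0.003
```

```bash
python3 -m pendant '[[0,-3,-2,-0.003,0,0],[0,-3,-2,0,0,0],[0,-3,-2,0,0,0],[0,-2,-1,0,0,0],[0,-1,-0.5,0,0,0],[0,0,0,0,0,0],[0,0,0,0,0,0]]'; python3 go.py 580.3 74 27 -68.5
```

```text
time_s: 4.25
tool_pos: [0.5844, 0.0502, 0.08]
ee_rot: [[0.001, 0.367, -0.93], [-0.0, -0.93, -0.367], [-1.0, 0.001, -0.001]]
ft_force: [-0.0, -0.6, -1.4]
gripper_width: 0.664
t 4.25 p [584.4  50.2  80. ] a -68.48 w 0.664 F [-0.  -0.6 -1.4]
before turn cm [ 5.3  -2.37 -0.49] after turn cm [ 5.3  -2.37 -0.49] wx 0.0
```

```bash
python3 -m pendant '[[0,-1.2,-0.25,0,0,0],[1,-1.2,-0.25,0,0,0],[1.5,0,0,0,0,0],[1.2,0,0,0,0,0],[0,0,0,0,0,0],[0,0,0,0,0,0]]'; python3 go.py 580.3 74 27 -68.5;python3 - <<'E'
from h import *
c=cam("wrist"); im=c["pixels"].copy()
cv2.imwrite("pics/w3.png",im[...,::-1])
E
```

```text
time_s: 4.75
tool_pos: [0.5797, 0.0744, 0.0415]
ee_rot: [[-0.002, 0.366, -0.931], [-0.0, -0.931, -0.366], [-1.0, -0.0, 0.002]]
ft_force: [-1.1, 0.3, -1.6]
gripper_width: 0.665
t 4.75 p [579.7  74.4  41.5] a -68.55 w 0.665 F [-1.1  0.3 -1.6]
before turn cm [ 1.45  0.06 -0.04] after turn cm [ 1.45  0.06 -0.04] wx -0.001
```

View pics/w3.png

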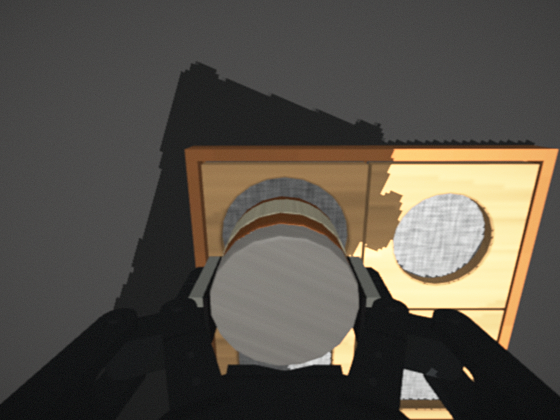

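The jar is laterally centred over the round recess (recess columns 221–350, jar centred at 285). Lower and check force.

```bash
python3 -m pendant '[[0.5,0,0,0,0,0],[0.5,0,0,0,0,0],[0.4,0,0,0,0,0],[0,0,0,0,0,0],[0,0,0,0,0,0]]'; python3 go.py 580.3 74 26.5 -68.5
```

```text
time_s: 5.22
tool_pos: [0.58, 0.0746, 0.028]
ee_rot: [[-0.0, 0.366, -0.931], [-0.0, -0.931, -0.366], [-1.0, -0.0, 0.0]]
ft_force: [-0.2, -0.7, -2.4]
gripper_width: 0.664
t 5.22 p [580.   74.6  28. ] a -68.53 w 0.664 F [-0.2 -0.7 -2.4]
before turn cm [ 0.15  0.07 -0.  ] after turn cm [ 0.15  0.07 -0.  ] wx -0.0
```

```bash
python3 -m pendant '[[0.15,0,0,0,0,0],[0,0,0,0,0,0],[0,0,0,0,0,0]]'; python3 -m pendant '[[0,0,0,0,0,0],[0,0,0,0,0,0],[0,0,0,0,0,0],[0,0,0,0,0,0]]' 0; python3 -m pendant '[[-2,0,0,0,0,0],[-3,0,0,0,0,0],[-3.5,0,0,0,0,0],[0,0,0,0,0,0]]'; python3 go.py 485 -397.5 120 -68.5;python3 - <<'E'
from h import *
c=cam("wrist"); im=c["pixels"].copy()
cv2.imwrite("pics/w4.png",im[...,::-1])
E
```

```text
time_s: 5.47
tool_pos: [0.5802, 0.0746, 0.0269]
ee_rot: [[0.0, 0.366, -0.931], [0.0, -0.931, -0.366], [-1.0, 0.0, -0.0]]
ft_force: [-0.3, 0.2, -1.4]
gripper_width: 0.663
time_s: 5.8
tool_pos: [0.5803, 0.0747, 0.027]
ee_rot: [[0.0, 0.366, -0.931], [0.0, -0.931, -0.366], [-1.0, 0.0, -0.0]]
ft_force: [0.2, 0.5, 0.2]
gripper_width: 0.999
time_s: 6.13
tool_pos: [0.5828, 0.0749, 0.1185]
ee_rot: [[0.009, 0.366, -0.931], [0.001, -0.931, -0.366], [-1.0, 0.003, -0.009]]
ft_force: [0.5, 0.4, 1.4]
gripper_width: 0.999
t 6.13 p [582.8  74.9 118.5] a -68.52 w 0.999 F [0.5 0.4 1.4]
before turn cm [-0.28 40.38 26.39] after turn cm [-0.15 40.37 26.41] wx -0.0
```

View pics/w4.png

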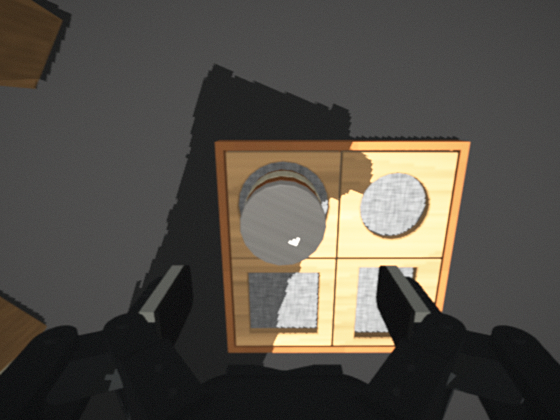

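The wide jar stands upright in the round 74 mm recess (lid at 283,222 in the recess circle). Next the small jar.

```bash
python3 -m pendant '[[0,2,1.3,0,0,0],[0,3,2,0,0,0],[0,3,2,0,0,0],[0,3,2,0,0,0],[0,3,2,0,0,0],[0,3,2,0,0,0],[0,3,2,0,0,0],[0,3,2,0,0,0]]'; python3 go.py 485 -397.5 120 -68.5
```

```text
time_s: 6.85
tool_pos: [0.5211, -0.1969, 0.1111]
ee_rot: [[-0.001, 0.366, -0.931], [0.0, -0.931, -0.366], [-1.0, -0.001, 0.0]]
ft_force: [0.2, -0.7, 0.5]
gripper_width: 1.002
t 6.85 p [ 521.1 -196.9  111.1] a -68.52 w 1.002 F [ 0.2 -0.7  0.5]
before turn cm [-0.89 17.34 10.7 ] after turn cm [-0.89 17.34 10.71] wx -0.0
```

```bash
python3 -m pendant '[[0,3,2,0,0,0],[0,3,2,0,0,0],[0,3,2,0,0,0],[0,3,2,0,0,0],[0,2.5,1.5,0,0,0],[0,1.3,0.8,0,0,0],[0,0,0,0,0,0],[0,0,0,0,0,0]]'; python3 go.py 485 -397.5 120 -68.5
```

```text
time_s: 7.52
tool_pos: [0.4837, -0.3799, 0.111]
ee_rot: [[-0.001, 0.365, -0.931], [0.001, -0.931, -0.365], [-1.0, -0.001, 0.0]]
ft_force: [-0.0, 0.2, -0.8]
gripper_width: 0.997
t 7.52 p [ 483.7 -379.9  111. ] a -68.58 w 0.997 F [-0.   0.2 -0.8]
before turn cm [-0.91  1.68  0.53] after turn cm [-0.9   1.69  0.53] wx -0.001
```

```bash
python3 -m pendant '[[0,1,0.3,0,0,0],[0,0.7,0.2,0,0,0],[0,0,0,0,0,0],[0,0,0,0,0,0]]'; python3 go.py 485 -397.5 14 -68.5;python3 - <<'E'
from h import *
c=cam("wrist"); im=c["pixels"].copy()
u=proj(c,(.485,-.3975,.056)); print(u); cv2.drawMarker(im,tuple(int(v) for v in u),(255,0,255),cv2.MARKER_CROSS,14,1)
cv2.imwrite("pics/w5.png",im[...,::-1])
E
python3 lid.py 56 285 230 50
```

```text
time_s: 7.85
tool_pos: [0.4858, -0.3976, 0.1117]
ee_rot: [[0.0, 0.366, -0.93], [0.0, -0.93, -0.366], [-1.0, -0.0, -0.0]]
ft_force: [0.5, 0.0, -0.6]
gripper_width: 1.0
t 7.85 p [ 485.8 -397.6  111.7] a -68.5 w 1.0 F [ 0.5  0.  -0.6]
before turn cm [ 9.77 -0.04  0.07] after turn cm [ 9.77 -0.04  0.07] wx -0.0
[283.67075959 226.7192055 ]
circ [ 478.  -405.6] d 85.5 rect [ 480.5 -400. ] [68.8 69.4] 21.6 rel tool y,z mm [ 4.8 10.2] rect rel [0.5 5.8]
```

View pics/w5.png

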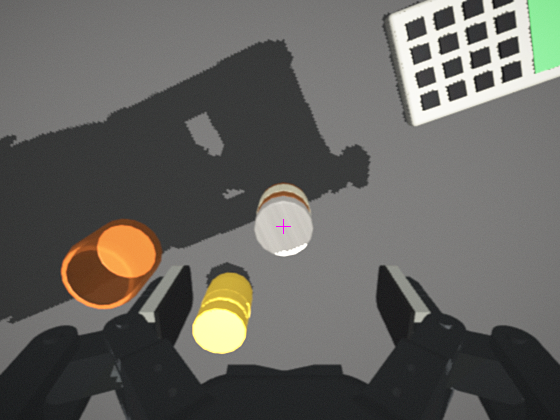

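Cross sits on the small jar's white lid (284,226), and the yellow jar (220,325) and open jar (110,265) are clear of the fingers. Descend and grip.

```bash
python3 -m pendant '[[1.5,0,0,0,0,0],[2.5,0,0,0,0,0],[2.5,0,0,0,0,0],[2,0,0,0,0,0],[0.9,0,0,0,0,0],[0,0,0,0,0,0],[0,0,0,0,0,0],[0,0,0,0,0,0]]' 0.2; python3 go.py 485 -397.5 16 -68.5;
```

```text
time_s: 8.62
tool_pos: [0.4862, -0.3982, 0.0194]
ee_rot: [[0.002, 0.366, -0.931], [-0.001, -0.931, -0.366], [-1.0, 0.002, -0.001]]
ft_force: [-0.4, -1.2, 0.5]
gripper_width: 0.797
t 8.62 p [ 486.2 -398.2   19.4] a -68.52 w 0.797 F [-0.4 -1.2  0.5]
before turn cm [ 0.34 -0.11  0.08] after turn cm [ 0.34 -0.11  0.08] wx -0.0
```

```bash
python3 -m pendant '[[0,0,0,0,0,0],[0,0,0,0,0,0],[0,0,0,0,0,0],[0,0,0,0,0,0],[0,0,0,0,0,0],[0,0,0,0,0,0]]' 1; python3 -m pendant '[[0,0,0,0,0,0],[-1.5,0,0,0,0,0],[-2.5,0,0,0,0,0],[-2,0,0,0,0,0],[-1,0,0,0,0,0],[0,0,0,0,0,0]]'; python3 go.py 617 -8.3 80 -68.5
```

```text
time_s: 9.12
tool_pos: [0.486, -0.3982, 0.019]
ee_rot: [[0.001, 0.366, -0.931], [-0.001, -0.931, -0.366], [-1.0, 0.002, -0.001]]
ft_force: [-0.4, 2.2, 6.2]
gripper_width: 0.455
time_s: 9.62
tool_pos: [0.4864, -0.3985, 0.0904]
ee_rot: [[0.003, 0.366, -0.931], [-0.003, -0.931, -0.366], [-1.0, 0.004, -0.002]]
ft_force: [0.3, 0.2, -0.5]
gripper_width: 0.452
t 9.62 p [ 486.4 -398.5   90.4] a -68.52 w 0.452 F [ 0.3  0.2 -0.5]
before turn cm [  0.97 -31.54 -26.44] after turn cm [  1.04 -31.52 -26.46] wx -0.0
```

```bash
python3 -m pendant '[[0,-1.8,-1.5,0,0,0],[0,-2.7,-2.2,0,0,0],[0,-2.7,-2.2,0,0,0],[0,-2.7,-2.2,0,0,0],[0,-2.7,-2.2,0,0,0],[0,-2.7,-2.2,0,0,0],[0,-2.7,-2.2,0,0,0],[0,-2.7,-2.2,0,0,0]]'; python3 -m pendant '[[0,-2.7,-2.2,0,0,0],[0,-2.7,-2.2,0,0,0],[0,-2.7,-2.2,0,0,0],[0,-1.8,-1.5,0,0,0],[0,-1,-0.8,0,0,0],[0,0,0,0,0,0],[0,0,0,0,0,0]]'; python3 go.py 617 -8.3 80 -68.5
```

```text
time_s: 10.28
tool_pos: [0.5668, -0.1415, 0.0865]
ee_rot: [[-0.002, 0.366, -0.931], [0.0, -0.931, -0.366], [-1.0, -0.001, 0.001]]
ft_force: [0.0, -0.8, -1.5]
gripper_width: 0.458
time_s: 10.87
tool_pos: [0.6095, -0.0096, 0.0869]
ee_rot: [[-0.001, 0.367, -0.93], [-0.0, -0.93, -0.367], [-1.0, -0.0, 0.001]]
ft_force: [0.6, 0.4, -0.5]
gripper_width: 0.45
t 10.87 p [609.5  -9.6  86.9] a -68.49 w 0.45 F [ 0.6  0.4 -0.5]
before turn cm [ 0.69  0.15 -0.74] after turn cm [ 0.69  0.15 -0.74] wx 0.0
```

```bash
python3 -m pendant '[[0,0.1,-0.4,0,0,0],[1,0.05,-0.35,0,0,0],[1.6,0,0,0,0,0],[1.6,0,0,0,0,0],[0,0,0,0,0,0],[0,0,0,0,0,0]]'; python3 go.py 617 -8.3 28 -68.5;python3 - <<'E'
from h import *
c=cam("wrist"); im=c["pixels"].copy()
cv2.imwrite("pics/w6.png",im[...,::-1])
E
```

```text
time_s: 11.37
tool_pos: [0.6171, -0.0087, 0.0448]
ee_rot: [[-0.002, 0.365, -0.931], [0.0, -0.931, -0.365], [-1.0, -0.001, 0.002]]
ft_force: [-0.1, 0.6, -0.2]
gripper_width: 0.457
t 11.37 p [617.1  -8.7  44.8] a -68.58 w 0.457 F [-0.1  0.6 -0.2]
before turn cm [ 1.68 -0.04 -0.01] after turn cm [ 1.68 -0.04 -0.01] wx -0.001
```

View pics/w6.png

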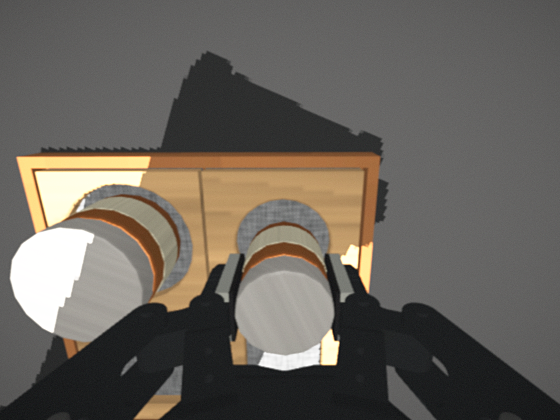

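```bash
python3 -m pendant '[[0.6,0,0,0,0,0],[0.6,0,0,0,0,0],[0.4,0,0,0,0,0],[0,0,0,0,0,0],[0,0,0,0,0,0]]'; python3 go.py 617 -8.3 28 -68.5
```

```text
time_s: 11.83
tool_pos: [0.6174, -0.0079, 0.0296]
ee_rot: [[-0.0, 0.366, -0.931], [0.0, -0.931, -0.366], [-1.0, -0.0, 0.0]]
ft_force: [0.7, -0.1, -0.3]
gripper_width: 0.452
t 11.83 p [617.4  -7.9  29.6] a -68.53 w 0.452 F [ 0.7 -0.1 -0.3]
before turn cm [0.16 0.02 0.05] after turn cm [0.16 0.02 0.05] wx -0.0
```

```bash
python3 -m pendant '[[0.15,0,0,0,0,0],[0,0,0,0,0,0],[0,0,0,0,0,0]]'; python3 -m pendant '[[0,0,0,0,0,0],[0,0,0,0,0,0],[0,0,0,0,0,0]]' 0.35; python3 -m pendant '[[-1.5,0,0,0,0,0],[-2.5,0,0,0,0,0],[-3,0,0,0,0,0],[-3,0,0,0,0,0],[0,0,0,0,0,0]]'; python3 go.py 377 274 130 -19.5;python3 - <<'E'
from h import *
c=cam("wrist"); im=c["pixels"].copy()
cv2.imwrite("pics/w7.png",im[...,::-1])
E
```

```text
time_s: 12.08
tool_pos: [0.6175, -0.0079, 0.0284]
ee_rot: [[0.0, 0.366, -0.931], [-0.0, -0.931, -0.366], [-1.0, 0.0, -0.0]]
ft_force: [0.5, -0.4, 0.0]
gripper_width: 0.453
time_s: 12.33
tool_pos: [0.6176, -0.008, 0.0284]
ee_rot: [[0.0, 0.366, -0.931], [-0.0, -0.931, -0.366], [-1.0, 0.0, -0.0]]
ft_force: [-0.8, 0.3, 0.4]
gripper_width: 0.657
time_s: 12.75
tool_pos: [0.6198, -0.0081, 0.1347]
ee_rot: [[0.009, 0.366, -0.931], [-0.001, -0.931, -0.366], [-1.0, 0.004, -0.008]]
ft_force: [0.2, -1.1, 0.6]
gripper_width: 0.65
t 12.75 p [619.8  -8.1 134.7] a -68.53 w 0.65 F [ 0.2 -1.1  0.6]
before turn cm [  0.24 -35.14  12.27] after turn cm [  0.47 -32.3  -18.49] wx -0.856
```

View pics/w7.png

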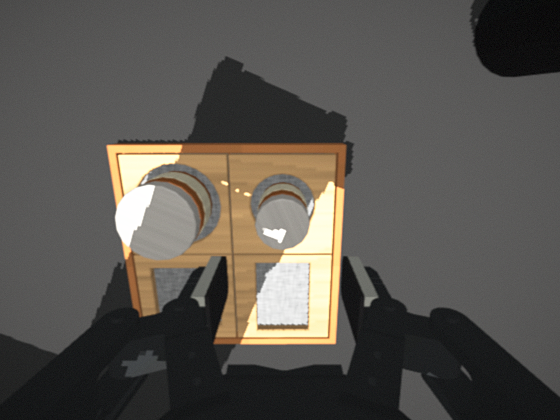

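Both jars stand in their recesses (lids at 158,220 and 282,220). Next the carton.

```bash
python3 -m pendant '[[0,-2,0.7,0,0,0],[0,-3.3,1.1,0,0,0],[0,-3.3,1.1,0,0,0],[0,-3.3,1.1,0,0,0],[0,-3.3,1.1,0,0,0],[0,-3.3,1.1,0,0,0],[0,-3.3,1.2,0,0,0],[0,-3.3,1.2,0,0,0]]' 0; python3 -m pendant '[[0,-3.3,1.2,0,0,0],[0,-3.3,1.2,0,0,0],[0,-2,0.7,-0.1,0,0],[0,0,0,-0.12,0,0],[0,0,0,-0.12,0,0],[0,0,0,-0.12,0,0],[0,0,0,-0.12,0,0],[0,0,0,-0.12,0,0]]'; python3 go.py 377 274 130 -19.5
```

```text
time_s: 13.47
tool_pos: [0.4439, 0.195, 0.1275]
ee_rot: [[-0.001, 0.366, -0.931], [-0.0, -0.931, -0.366], [-1.0, -0.0, 0.001]]
ft_force: [1.0, -0.5, 0.8]
gripper_width: 1.001
time_s: 14.13
tool_pos: [0.3849, 0.2627, 0.1275]
ee_rot: [[-0.001, 0.882, -0.471], [-0.001, -0.471, -0.882], [-1.0, -0.001, 0.001]]
ft_force: [-0.2, -0.6, -0.4]
gripper_width: 0.996
t 14.13 p [384.9 262.7 127.5] a -28.07 w 0.996 F [-0.2 -0.6 -0.4]
before turn cm [-0.25 -1.23 -0.63] after turn cm [-0.25 -1.12 -0.8 ] wx -0.15
```

```bash
python3 -m pendant '[[0,0,0,-0.1,0,0],[0,0,0,-0.05,0,0],[0,-0.6,-0.4,0,0,0],[0,-0.5,-0.4,0,0,0],[0,0,0,0,0,0],[0,0,0,0,0,0]]'; python3 go.py 377 274 25 -19.5;python3 - <<'E'
from h import *
c=cam("wrist"); im=c["pixels"].copy()
u=proj(c,(.377,.274,.064)); print(u); cv2.drawMarker(im,tuple(int(v) for v in u),(255,0,255),cv2.MARKER_CROSS,14,1)
m=mask(c,int(u[0]),int(u[1]),75,(5,40,60),(40,255,255)); cv2.imwrite("pics/m8.png",m)
cv2.imwrite("pics/w8.png",im[...,::-1])
E
```

```text
time_s: 14.63
tool_pos: [0.3772, 0.2745, 0.1281]
ee_rot: [[-0.0, 0.941, -0.34], [-0.0, -0.34, -0.941], [-1.0, -0.0, 0.0]]
ft_force: [-1.0, -0.9, -0.4]
gripper_width: 1.0
t 14.63 p [377.2 274.5 128.1] a -19.85 w 1.0 F [-1.  -0.9 -0.4]
before turn cm [10.31 -0.    0.05] after turn cm [10.31 -0.    0.05] wx -0.006
[285.58046296 222.9362554 ]
```

View pics/w8.png

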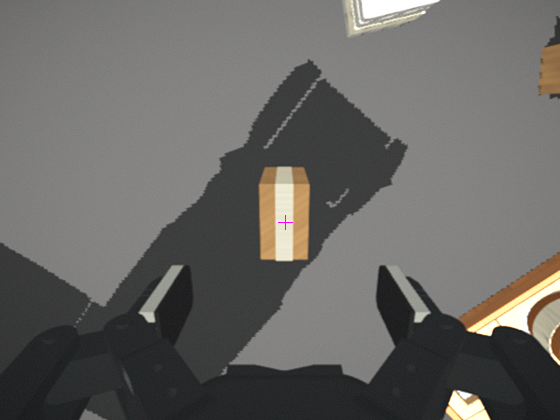

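The carton is centred under the cross (top face columns 259–309, rows 184–260) and square with the jaws. Descend.

```bash
python3 -m pendant '[[1.5,0,0,0,0,0],[2.7,0,0,0,0,0],[2.7,0,0,0,0,0],[2.2,0,0,0,0,0],[1.2,0,0,0,0,0],[0,0,0,0,0,0],[0,0,0,0,0,0]]' 0.25; python3 -m pendant '[[0,0,0,0,0,0],[0,0,0,0,0,0],[0,0,0,0,0,0],[0,0,0,0,0,0],[0,0,0,0,0,0],[0,0,0,0,0,0],[0,0,0,0,0,0]]' 1; python3 go.py 377 274 25 -19.5
```

```text
time_s: 15.27
tool_pos: [0.3776, 0.274, 0.0252]
ee_rot: [[-0.001, 0.941, -0.34], [-0.001, -0.34, -0.941], [-1.0, -0.001, 0.001]]
ft_force: [-0.3, -0.5, 0.0]
gripper_width: 0.754
time_s: 15.85
tool_pos: [0.3782, 0.2745, 0.0264]
ee_rot: [[0.002, 0.941, -0.339], [0.001, -0.339, -0.941], [-1.0, 0.001, -0.002]]
ft_force: [-1.4, -0.1, 6.9]
gripper_width: 0.386
t 15.85 p [378.2 274.5  26.4] a -19.83 w 0.386 F [-1.4 -0.1  6.9]
before turn cm [ 0.14 -0.1   0.08] after turn cm [ 0.14 -0.1   0.08] wx -0.006
```

```bash
python3 -m pendant '[[-1.5,0,0,0,0,0],[-2.5,0,0,0,0,0],[-2.5,0,0,0.1,0,0],[-1.5,0,0,0.12,0,0],[0,0,0,0.12,0,0],[0,0,0,0.12,0,0],[0,0,0,0.12,0,0],[0,0,0,0.12,0,0]]'; python3 -m pendant '[[0,0,0,0.1,0,0],[0,0,0,0.05,0,0],[0,0,0,0,0,0]]'; python3 go.py 533.2 -41.5 100 -68.5
```

```text
time_s: 16.52
tool_pos: [0.3777, 0.2741, 0.1059]
ee_rot: [[0.001, 0.496, -0.868], [0.001, -0.868, -0.496], [-1.0, -0.0, -0.001]]
ft_force: [-0.3, -0.0, -0.2]
gripper_width: 0.397
time_s: 16.77
tool_pos: [0.3776, 0.2741, 0.1057]
ee_rot: [[0.001, 0.364, -0.931], [0.0, -0.931, -0.364], [-1.0, -0.0, -0.001]]
ft_force: [0.1, -0.0, -0.6]
gripper_width: 0.394
t 16.77 p [377.6 274.1 105.7] a -68.67 w 0.394 F [ 0.1 -0.  -0.6]
before turn cm [ 0.57 35.06 -3.01] after turn cm [ 0.57 35.07 -2.91] wx -0.003
```

```bash
python3 -m pendant '[[0,2,-0.2,0,0,0],[0,3.3,-0.3,0,0,0],[0,3.3,-0.3,0,0,0],[0,3.3,-0.3,0,0,0],[0,3.3,-0.3,0,0,0],[0,3.3,-0.3,0,0,0],[0,3.3,-0.3,0,0,0],[0,3.3,-0.3,0,0,0]]'; python3 -m pendant '[[0,3.3,-0.3,0,0,0],[0,3,-0.2,0,0,0],[0,2.3,-0.2,0,0,0],[0,1.2,0,0,0,0],[0,0,0,0,0,0],[0,0,0,0,0,0]]'; python3 go.py 533.2 -41.5 53 -68.5
```

```text
time_s: 17.43
tool_pos: [0.4914, 0.0473, 0.1057]
ee_rot: [[0.001, 0.368, -0.93], [0.0, -0.93, -0.368], [-1.0, 0.0, -0.001]]
ft_force: [0.7, -0.2, -0.4]
gripper_width: 0.393
time_s: 17.93
tool_pos: [0.533, -0.0395, 0.1052]
ee_rot: [[-0.0, 0.366, -0.93], [0.0, -0.93, -0.366], [-1.0, -0.0, 0.0]]
ft_force: [-0.5, -0.5, -1.4]
gripper_width: 0.391
t 17.93 p [533.  -39.5 105.2] a -68.51 w 0.391 F [-0.5 -0.5 -1.4]
before turn cm [5.22 0.2  0.05] after turn cm [5.22 0.19 0.05] wx -0.0
```

```bash
python3 -m pendant '[[1.3,0.2,0.05,0,0,0],[2,0,0,0,0,0],[1.8,0,0,0,0,0],[0,0,0,0,0,0],[0,0,0,0,0,0]]'; python3 go.py 533.2 -41.5 36.4 -68.5;python3 - <<'E'
from h import *
c=cam("wrist"); im=c["pixels"].copy()
cv2.imwrite("pics/w9.png",im[...,::-1])
E
```

```text
time_s: 18.35
tool_pos: [0.533, -0.0407, 0.0542]
ee_rot: [[-0.002, 0.368, -0.93], [0.0, -0.93, -0.368], [-1.0, -0.001, 0.001]]
ft_force: [0.4, 0.4, -0.2]
gripper_width: 0.392
t 18.35 p [533.  -40.7  54.2] a -68.43 w 0.392 F [ 0.4  0.4 -0.2]
before turn cm [1.78 0.09 0.01] after turn cm [1.78 0.09 0.01] wx 0.001
```

View pics/w9.png

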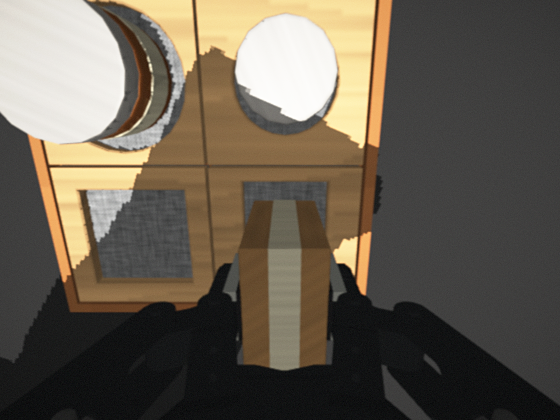

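Carton is centred on and square with the oblong recess (columns 243–328). Lower.

```bash
python3 -m pendant '[[0.6,0,0,0,0,0],[0.7,0,0,0,0,0],[0.4,0,0,0,0,0],[0.1,0,0,0,0,0],[0,0,0,0,0,0],[0,0,0,0,0,0]]'; python3 go.py 533.2 -41.5 35.4 -68.5
```

```text
time_s: 18.9
tool_pos: [0.5336, -0.0418, 0.0364]
ee_rot: [[0.0, 0.366, -0.931], [-0.0, -0.931, -0.366], [-1.0, 0.0, -0.0]]
ft_force: [-0.2, 0.2, -0.6]
gripper_width: 0.388
t 18.9 p [533.6 -41.8  36.4] a -68.53 w 0.388 F [-0.2  0.2 -0.6]
before turn cm [ 0.1  -0.04  0.03] after turn cm [ 0.1  -0.04  0.03] wx -0.0
```

```bash
python3 -m pendant '[[0.1,0,0,0,0,0],[0,0,0,0,0,0],[0,0,0,0,0,0]]'; python3 -m pendant '[[0,0,0,0,0,0],[0,0,0,0,0,0],[0,0,0,0,0,0]]' 0.42; python3 -m pendant '[[-1.5,0,0,0,0,0],[-2.5,0,0,0,0,0],[-3,0,0,0,0,0],[-3,0,0,0,0,0],[0,0,0,0,0,0]]'; python3 go.py 490.5 397 130 -98;python3 - <<'E'
from h import *
c=cam("wrist"); im=c["pixels"].copy()
cv2.imwrite("pics/w10.png",im[...,::-1])
E
```

```text
time_s: 19.15
tool_pos: [0.5337, -0.0418, 0.0355]
ee_rot: [[0.001, 0.366, -0.931], [-0.0, -0.931, -0.366], [-1.0, 0.0, -0.0]]
ft_force: [0.9, -0.5, -0.1]
gripper_width: 0.386
time_s: 19.4
tool_pos: [0.5336, -0.0417, 0.0353]
ee_rot: [[0.0, 0.366, -0.931], [-0.0, -0.931, -0.366], [-1.0, 0.0, -0.0]]
ft_force: [-0.6, -0.2, 0.4]
gripper_width: 0.581
time_s: 19.82
tool_pos: [0.5357, -0.042, 0.1409]
ee_rot: [[0.008, 0.366, -0.931], [-0.001, -0.931, -0.366], [-1.0, 0.004, -0.007]]
ft_force: [1.2, 0.1, 1.2]
gripper_width: 0.58
t 19.82 p [535.7 -42.  140.9] a -68.52 w 0.58 F [1.2 0.1 1.2]
before turn cm [  1.   -42.51 -11.86] after turn cm [  1.09 -42.85  10.59] wx 0.515
```

View pics/w10.png

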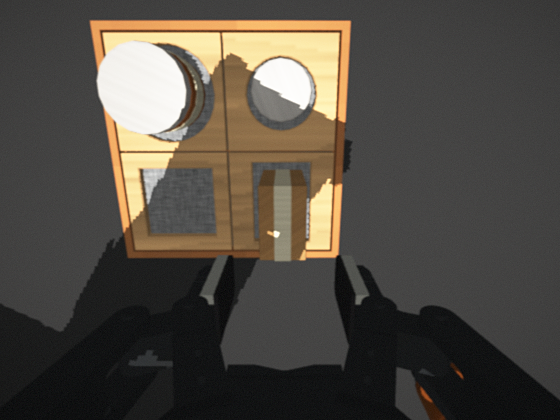

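The carton stands upright in the oblong recess (283,215). Last is the tin.

```bash
python3 -m pendant '[[0,-2,-0.6,0,0,0],[0,-3.4,-1,0,0,0],[0,-3.4,-1,0,0,0],[0,-3.4,-1,0,0,0],[0,-3.4,-1,0,0,0],[0,-3.4,-1,0,0,0],[0,-3.4,-1,0,0,0],[0,-3.4,-1,0,0,0]]' 0; python3 -m pendant '[[0,-3.4,-1,0,0,0],[0,-3.4,-0.9,0,0,0],[0,-3.4,-0.9,0,0,0],[0,-3,-0.8,0,0,0],[0,-2,-0.4,0,0,0],[0,0,0,0.1,0,0],[0,0,0,0.12,0,0],[0,0,0,0.12,0,0]]';  python3 -m pendant '[[0,0,0,0.12,0,0],[0,0,0,0.055,0,0],[0,0,0,0,0,0],[0,0,0,0,0,0]]'; python3 go.py 490.5 397 130 -98
```

```text
time_s: 20.53
tool_pos: [0.5089, 0.2277, 0.1341]
ee_rot: [[-0.001, 0.366, -0.931], [-0.001, -0.931, -0.366], [-1.0, -0.0, 0.002]]
ft_force: [0.9, -0.1, -1.0]
gripper_width: 1.003
time_s: 21.2
tool_pos: [0.4907, 0.3825, 0.1336]
ee_rot: [[-0.002, 0.03, -1.0], [-0.001, -1.0, -0.03], [-1.0, 0.001, 0.002]]
ft_force: [-0.1, -0.9, -0.0]
gripper_width: 1.001
time_s: 21.53
tool_pos: [0.4911, 0.3821, 0.1343]
ee_rot: [[-0.001, -0.138, -0.99], [-0.001, -0.99, 0.138], [-1.0, 0.001, 0.001]]
ft_force: [-0.1, -0.1, -0.9]
gripper_width: 0.998
t 21.53 p [491.1 382.1 134.3] a -97.91 w 0.998 F [-0.1 -0.1 -0.9]
before turn cm [ 0.42 -1.47  0.27] after turn cm [ 0.43 -1.47  0.27] wx 0.002
```

```bash
python3 -m pendant '[[0,-0.8,0.2,0,0,0],[0,-0.7,0.1,0,0,0],[0,0,0,0,0,0],[0,0,0,0,0,0]]'; python3 go.py 490.5 397 17 -98;python3 - <<'E'
from h import *
c=cam("wrist"); im=c["pixels"].copy()
u=proj(c,(.4903,.397,.056)); print(u); cv2.drawMarker(im,tuple(int(v) for v in u),(255,0,255),cv2.MARKER_CROSS,14,1)
cv2.imwrite("pics/w11.png",im[...,::-1])
E
```

```text
time_s: 21.87
tool_pos: [0.4903, 0.3981, 0.135]
ee_rot: [[-0.0, -0.138, -0.99], [-0.0, -0.99, 0.138], [-1.0, 0.0, 0.0]]
ft_force: [0.1, 1.1, 0.8]
gripper_width: 0.999
t 21.87 p [490.3 398.1 135. ] a -97.95 w 0.999 F [0.1 1.1 0.8]
before turn cm [11.8   0.1  -0.04] after turn cm [11.8   0.11 -0.04] wx 0.001
[284.76496902 214.41803845]
```

View pics/w11.png

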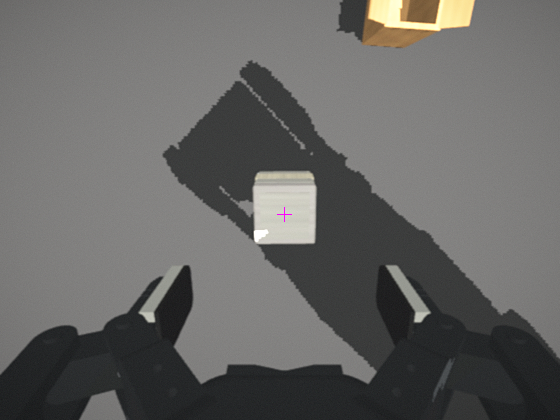

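Tin lid (columns 254–316, rows 184–243) is centred under the cross and square with the jaws. Descend.

```bash
python3 -m pendant '[[1.7,0.1,0,0,0,0],[3,0,0,0,0,0],[3,0,0,0,0,0],[2.6,0,0,0,0,0],[1.4,0,0,0,0,0],[0,0,0,0,0,0],[0,0,0,0,0,0]]' 0.1; python3 -m pendant '[[0,0,0,0,0,0],[0,0,0,0,0,0],[0,0,0,0,0,0],[0,0,0,0,0,0],[0,0,0,0,0,0],[0,0,0,0,0,0],[0,0,0,0,0,0]]' 1; python3 go.py 490.3 397 17 -98
```

```text
time_s: 22.5
tool_pos: [0.4906, 0.3966, 0.0187]
ee_rot: [[-0.0, -0.14, -0.99], [-0.0, -0.99, 0.14], [-1.0, 0.0, 0.0]]
ft_force: [-0.2, -0.1, 0.4]
gripper_width: 0.9
time_s: 23.08
tool_pos: [0.4912, 0.3971, 0.0202]
ee_rot: [[0.002, -0.14, -0.99], [0.002, -0.99, 0.14], [-1.0, -0.002, -0.002]]
ft_force: [-0.1, 0.1, 7.1]
gripper_width: 0.532
t 23.08 p [491.2 397.1  20.2] a -98.03 w 0.532 F [-0.1  0.1  7.1]
before turn cm [0.32 0.02 0.09] after turn cm [0.32 0.02 0.08] wx -0.0
```

```bash
python3 -m pendant '[[-1.5,0,0,0,0,0],[-2.5,0,0,0,0,0],[-2.5,0,0,-0.1,0,0],[-1.5,0,0,-0.12,0,0],[0,0,0,-0.12,0,0],[0,0,0,-0.12,0,0],[0,0,0,-0.055,0,0],[0,0,0,0,0,0]]'; python3 go.py 500.2 42.4 100 -68.5
```

```text
time_s: 23.75
tool_pos: [0.4904, 0.3966, 0.099]
ee_rot: [[0.001, 0.369, -0.93], [0.001, -0.93, -0.369], [-1.0, -0.0, -0.001]]
ft_force: [0.2, 0.9, -1.3]
gripper_width: 0.53
t 23.75 p [490.4 396.6  99. ] a -68.37 w 0.53 F [ 0.2  0.9 -1.3]
before turn cm [-0.12 33.29 12.15] after turn cm [-0.1  33.31 12.07] wx 0.002
```

```bash
python3 -m pendant '[[0,2,0.7,0.002,0,0],[0,3.2,1.2,0,0,0],[0,3.2,1.2,0,0,0],[0,3.2,1.2,0,0,0],[0,3.2,1.2,0,0,0],[0,3.2,1.2,0,0,0],[0,3.2,1.2,0,0,0],[0,3.2,1.2,0,0,0]]'; python3 -m pendant '[[0,3,1.1,0,0,0],[0,2.6,0.9,0,0,0],[0,2,0.7,0,0,0],[0,1,0.3,0,0,0],[0,0,0,0,0,0],[0,0,0,0,0,0]]'; python3 go.py 500.2 42.4 47 -68.5
```

```text
time_s: 24.42
tool_pos: [0.4944, 0.1346, 0.0988]
ee_rot: [[0.001, 0.362, -0.932], [0.0, -0.932, -0.362], [-1.0, 0.0, -0.001]]
ft_force: [1.0, -0.2, -1.1]
gripper_width: 0.535
time_s: 24.92
tool_pos: [0.4981, 0.0454, 0.0985]
ee_rot: [[0.0, 0.362, -0.932], [0.0, -0.932, -0.362], [-1.0, -0.0, -0.0]]
ft_force: [0.5, 1.3, -1.5]
gripper_width: 0.529
t 24.92 p [498.1  45.4  98.5] a -68.75 w 0.529 F [ 0.5  1.3 -1.5]
before turn cm [ 5.15  0.36 -0.09] after turn cm [ 5.15  0.36 -0.09] wx -0.004
```

```bash
python3 -m pendant '[[1.3,0.35,-0.1,-0.004,0,0],[2,0,0,0,0,0],[1.8,0,0,0,0,0],[0,0,0,0,0,0],[0,0,0,0,0,0]]'; python3 go.py 500.2 42.4 29.2 -68.5;python3 - <<'E'
from h import *
c=cam("wrist"); im=c["pixels"].copy()
cv2.imwrite("pics/w12.png",im[...,::-1])
E
```

```text
time_s: 25.33
tool_pos: [0.4998, 0.0433, 0.0471]
ee_rot: [[-0.002, 0.369, -0.93], [0.0, -0.93, -0.369], [-1.0, -0.001, 0.001]]
ft_force: [0.4, -0.0, -1.1]
gripper_width: 0.529
t 25.33 p [499.8  43.3  47.1] a -68.37 w 0.529 F [ 0.4 -0.  -1.1]
before turn cm [ 1.79  0.1  -0.01] after turn cm [ 1.79  0.1  -0.  ] wx 0.002
```

View pics/w12.png

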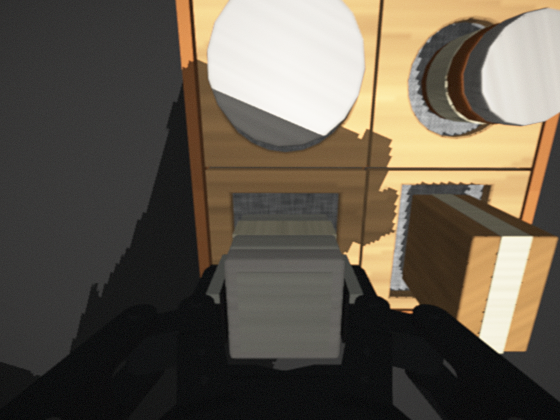

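Tin is centred over the square recess (columns 231–340). Lower.

```bash
python3 -m pendant '[[0.6,0,0,0,0,0],[0.7,0,0,0,0,0],[0.4,0,0,0,0,0],[0.1,0,0,0,0,0],[0,0,0,0,0,0],[0,0,0,0,0,0]]'; python3 go.py 500.2 42.4 29.2 -68.5
```

```text
time_s: 25.88
tool_pos: [0.5001, 0.0422, 0.0292]
ee_rot: [[0.0, 0.368, -0.93], [0.0, -0.93, -0.368], [-1.0, -0.0, -0.0]]
ft_force: [0.1, 0.2, -2.3]
gripper_width: 0.528
t 25.88 p [500.1  42.2  29.2] a -68.42 w 0.528 F [ 0.1  0.2 -2.3]
before turn cm [ 0.   -0.01 -0.01] after turn cm [ 0.   -0.01 -0.01] wx 0.001
```

```bash
python3 -m pendant '[[0.1,0,0,0,0,0],[0,0,0,0,0,0],[0,0,0,0,0,0]]'; python3 -m pendant '[[0,0,0,0,0,0],[0,0,0,0,0,0],[0,0,0,0,0,0]]' 0.28; python3 -m pendant '[[-1.5,0,0,0,0,0],[-2.5,0,0,0,0,0],[-3,0,0,0,0,0],[-3,0,0,0,0,0],[-3,0,0,0,0,0],[-3,0,0,0,0,0],[0,0,0,0,0,0],[0,0,0,0,0,0]]'; python3 -m pendant '[[0,0,2,0,0,0],[0,0,3,0,0,0],[0,0,3,0,0,0],[0,0,2,0,0,0],[0,0,0,0,0,0],[0,0,0,0,0,0],[0,0,0,0,0,0]]';python3 - <<'E'
from h import *
for n in("wrist","scene","top"):
    c=cam(n); cv2.imwrite(f"pics/end_{n}.png",c["pixels"][...,::-1])
    if n=="scene":
        u=proj(c,(.56,.02,.04)).astype(int); im=c["pixels"][u[1]-60:u[1]+60,u[0]-75:u[0]+75]; cv2.imwrite("pics/end_crop.png",cv2.resize(im,None,fx=5,fy=5,interpolation=cv2.INTER_CUBIC)[...,::-1])
E
```

```text
time_s: 26.13
tool_pos: [0.5002, 0.0422, 0.0292]
ee_rot: [[0.0, 0.368, -0.93], [0.0, -0.93, -0.368], [-1.0, 0.0, -0.0]]
ft_force: [-7.3, -0.8, 14.5]
gripper_width: 0.532
time_s: 26.38
tool_pos: [0.5002, 0.0422, 0.0282]
ee_rot: [[0.0, 0.368, -0.93], [-0.0, -0.93, -0.368], [-1.0, 0.0, -0.0]]
ft_force: [0.6, -0.2, -0.4]
gripper_width: 0.725
time_s: 27.05
tool_pos: [0.5007, 0.0422, 0.1894]
ee_rot: [[0.003, 0.368, -0.93], [0.0, -0.93, -0.368], [-1.0, 0.001, -0.003]]
ft_force: [1.3, 0.5, 0.3]
gripper_width: 0.721
time_s: 27.63
tool_pos: [0.4075, 0.0055, 0.1878]
ee_rot: [[-0.001, 0.368, -0.93], [0.0, -0.93, -0.368], [-1.0, -0.0, 0.0]]
ft_force: [1.1, 0.4, -0.1]
gripper_width: 0.721
```

View pics/end_wrist.png

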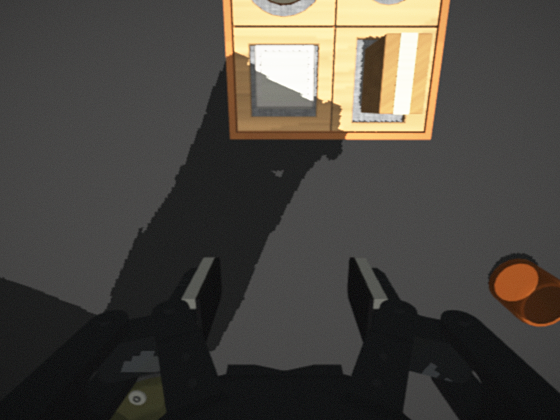

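View pics/end_crop.png

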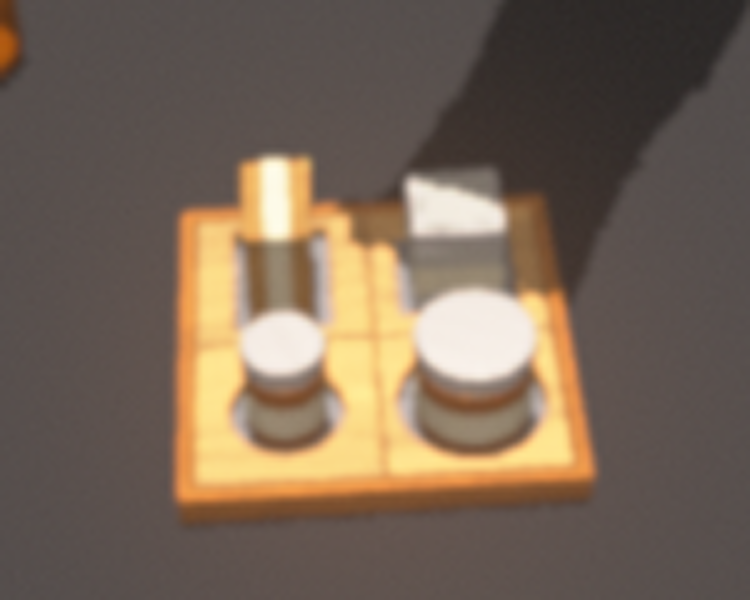

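View pics/end_top.png

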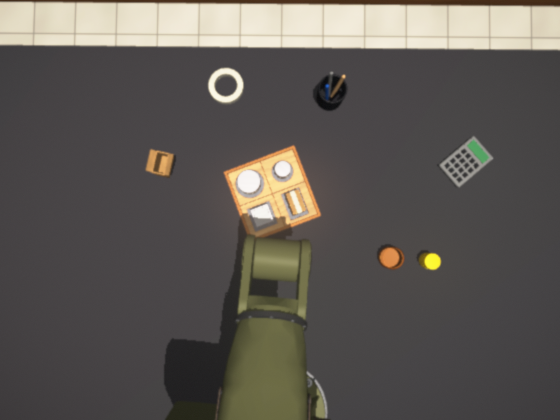

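All four goods appear in their recesses, and the open jar (391,257), open carton (160,162) and yellow jar (431,261) are where they were. One numeric check of the seating before handing in.

```bash
python3 - <<'E'
from h import *
t=cam("top"); s=cam("scene")
N={"wide":(584,75.5,65),"small":(617,-8.3,65),"tin":(500.2,42.4,65),"carton":(533.2,-41.5,73)}
for n,(x,y,z) in N.items():
    o=[]
    for c in(t,s):
        u=proj(c,(x/1e3,y/1e3,z/1e3)).astype(int)
        lo,hi=((0,0,90),(180,45,255)) if n!="carton" else ((0,0,60),(45,120,255))
        try:
            w=onplane(c,biggest(mask(c,int(u[0]),int(u[1]),18,lo,hi)),z/1e3)*1000; r=cv2.minAreaRect(w); o.append((np.round(r[0],1),np.round(r[1],1)))
        except Exception as e: o.append(str(e))
    print(n,(x,y),o)
for n,x,y,lo,hi in(("opencarton",160,162,(5,60,90),(40,255,255)),("openjar",391,257,(0,60,60),(20,255,255))):
    print(n,np.round(cv2.minAreaRect(onplane(t,biggest(mask(t,x,y,24,lo,hi)),.05)*1000)[0],1))
E
```

```text
wide (584, 75.5) [(array([579.3,  72.6]), array([64.9, 67.2])), (array([576.9,  71.3]), array([86.2, 55. ]))]
small (617, -8.3) [(array([610.2,  -7.8]), array([49. , 49.1])), (array([598.2, -13.8]), array([84.6, 40.3]))]
tin (500.2, 42.4) [(array([497.9,  41.2]), array([55.7, 56.9])), (array([509.9,  44.7]), array([66.3, 49. ]))]
carton (533.2, -41.5) [(array([536.5, -39.4]), array([86.5, 86.2])), (array([529.8, -48.6]), array([129.7,  91.8]))]
opencarton [630.  302.6]
openjar [ 398.6 -282.2]
```

Opened goods have not moved. The goods' masks bled into the grey recess, so I'll repeat with a brighter threshold.

```bash
python3 - <<'E'
from h import *
t=cam("top"); s=cam("scene")
for n,c,x,y,z in(("wide",t,584,75.5,65),("small",t,617,-8.3,65),("wide",s,584,75.5,65),("small",s,617,-8.3,65)):
    for v in (170,195,210):
        u=proj(c,(x/1e3,y/1e3,z/1e3)).astype(int)
        m=mask(c,int(u[0]),int(u[1]),16,(0,0,v),(180,40,255))
        if not m.any(): continue
        w=onplane(c,biggest(m),z/1e3)*1000; r=cv2.minAreaRect(w); cc=cv2.minEnclosingCircle(w); print(n,v,(x,y),np.round(r[0],1),np.round(r[1],1),np.round(cc[0],1),round(cc[1]*2,1))
im=t["pixels"][140:250,217:327]; cv2.imwrite("pics/endt.png",cv2.resize(im,None,fx=5,fy=5,interpolation=cv2.INTER_CUBIC)[...,::-1])
E
```

```text
wide 170 (584, 75.5) [579.3  73.9] [64.9 64.7] [579.   73.1] 68.1
wide 195 (584, 75.5) [584.2  77.6] [54.9 57.2] [585.4  76.5] 59.6
wide 210 (584, 75.5) [584.2  76.4] [54.9 54.7] [584.9  75.6] 57.7
small 170 (617, -8.3) [609.8  -8.6] [47.  49.6] [610.5  -7.7] 50.5
small 195 (617, -8.3) [616.5  -9. ] [37.5 37.3] [617.3  -9.1] 40.2
small 210 (617, -8.3) [617.7  -9. ] [35.  37.3] [617.3  -9. ] 38.4
wide 170 (584, 75.5) [587.1  76.8] [57.3 54. ] [585.9  76.7] 61.3
wide 195 (584, 75.5) [585.6  76.4] [54.3 54. ] [585.3  76.4] 58.2
wide 210 (584, 75.5) [585.6  76.4] [54.3 54. ] [585.9  76. ] 56.5
small 170 (617, -8.3) [611.4 -11.2] [57.1 34.1] [612.6 -15.2] 59.8
small 195 (617, -8.3) [619.3  -8.9] [35.3 35.4] [620.  -11.1] 42.6
small 210 (617, -8.3) [618.8  -7.8] [35.2 32.9] [619.3  -8.8] 38.4
```

View pics/endt.png

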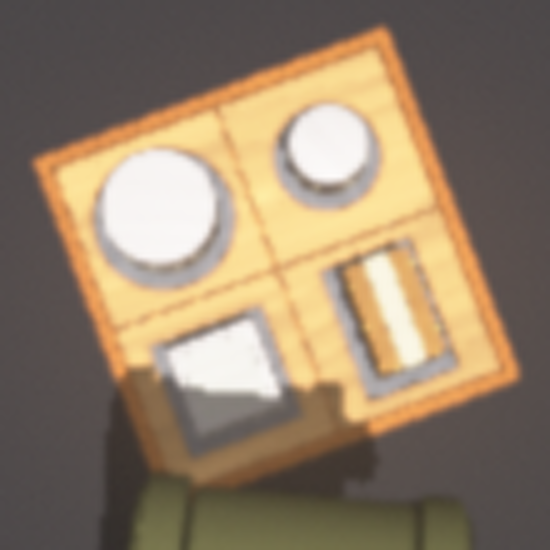

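With lids taken at the seated height (65 mm), both jars are within about 3 mm of their nest centres in both views, at the right lid sizes. The tin and carton sit square inside their recesses. I'm handing the job in.

```bash
python3 -c "
from cell import arm
s=arm.observe();print(s['time_s'],s['ft_force'],s['gripper_width']);print(arm.close_job())"
```

```text
27.9833 [-0.38178032  0.43287487 -0.59447311] 0.7179003561447793
the job is handed in; nothing more can be done
None
```

I stood the wide jar, small jar, carton and square tin upright in their matching nests, let go of each and backed the arm away. I handed the job in at about 28 s, well under the 93 s limit; no verdict is reported.

**Seating:** Taking the lids at seated height, the top and scene views put both jar lids within about 3 mm of their nest centres. I judged the tin and carton by eye only: their masks were spoiled by shadow and the grey recess. They look square and inside their recesses.

**Opened goods:** The opened jar and opened carton measured within 0.1 mm of where they started, and the yellow jar appears not to have moved.

**Checks that failed or disagreed:**
- The first numeric check of the seated goods failed because its masks bled into the recess. A brighter threshold settled it for the jars only.
- The wide jar was gripped about 4 mm off the finger centre, and I corrected for that when placing it.
- The highest force I read was about 16 N, while pressing the tin down onto the recess floor.

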